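Hang the orange key paddle on the drop-latch peg

TASK

Put the blood analyser's key away: take the orange key paddle out of the rack and hang it by its eye on the peg of the key stand, pushing it in past the red gravity keeper until the keeper drops shut behind the eye. Let go and leave it hanging there; leave the blue paddle standing in the rack.

Things in the scene. Friction and masses are not known exactly. Their poses are not given: they have to be found in the camera images.
- orange_paddle: Loose orange plastic paddle, 0.09 kg, 158 mm tall, 10 mm thick (x), upright in a rack slot. Origin: centre of underside, 6 mm above the desk; z up. Body 70 mm wide (y) to z=62; round eye, hole of 36 mm along x, centre z=85, ring 56 mm outside; on top a handle 24 mm wide (y), z=113 to 158: grip it from above across the 10 mm. A key sticks out to y=+60 at z=45. May hang either way round.
- blue_paddle: Blue paddle, same shape, size and frame as the orange one, to be left in the other slot of the same fixed grey rack (150 x 96 x 34 mm high, same yaw as the paddles). The two slots lie 70 mm apart along x; each is 13 mm wide and 28 mm deep, so a paddle is drawn straight up out of it.
- key_stand: Fixed key stand. Origin on the desk, z up. Steel post of 16 mm diameter at x=+45, 166 mm high; from it a level peg of 10 mm diameter, axis at y=0, z=160, points to -x (roughly to the robot), tip at x=-53, so an eye goes on along +x. A paddle hangs with its mid plane at x=-3 to +30 mm (best +12), its eye's top on the peg, its underside at z=62. Base plate 110 x 76 x 12 mm.
- keeper (a joint): Red flap 14 mm wide, 42 long, 4 thick, hinged under the peg's tip at x=-46, z=157 mm of the stand. 0 rad: hangs straight down, shut; a stop bars it from swinging to -x. Swings freely in and up to +x (1.5 rad). An eye pushed in, its centre within 8 mm of the peg axis, lifts it (under 1 N); once the eye's mid plane is past x=0 it falls shut behind it by its weight.
There are look-alikes about, which are no part of the job. Of the things like the orange_paddle, leave any that is turquoise; of the rest the larger one is meant.

How it is judged (in metres and radians):
At the end, for the whole second after the job is handed in: Orange paddle hangs released and at rest on the peg: underside at x -15 to 40, y within 20, z 50 to 72 mm in the key stand's frame, upright within 0.25 rad; keeper shut (under 0.15 rad); blue paddle upright within 0.2 rad and within 20 mm of where it stood (x of orange_paddle in the frame of key_stand between -0.015 and 0.04 m and y of orange_paddle in the frame of key_stand between -0.02 and 0.02 m and z of orange_paddle in the frame of key_stand between 0.05 and 0.072 m and angle between orange_paddle's own z axis and vertical below 0.25 rad and value of joint keeper below 0.15 rad and linear speed of orange_paddle below 0.03 m/s and contact force between orange_paddle and the fingers below 0.1 N and angle between blue_paddle's own z axis and vertical below 0.2 rad and distance of blue_paddle from where it was at the start of the episode below 0.02 m); the robot touches nothing.
It fails at once if the blue paddle is pulled out of its slot or carried off (distance of blue_paddle from where it was at the start of the episode above 0.03 m).
It also fails if it takes over 46 s, if anything falls off the work surface, if the arm or the gripper's body presses on something with over 40 N, if the wrist force passes 120 N, or if a joint passes its speed limit or range.

ROBOT

A 6-joint arm with a two-finger parallel gripper is mounted at the origin on a cart in front of the work surface, level with it; the furniture and walls round the work are solid. World frame = base frame: x ahead of the robot, y to its left, z up, the work surface at z = 0. Lengths are in mm, angles in degrees, forces in N, time in s.
With the tool pointing down it reaches from about 350 to 850 mm from the base axis. Payload 8.1 kg.
Tool frame: the origin (TCP) lies at the very end of the fingers, on their centre line; the grasp point (between the pads) lies 19 mm behind it (pinch_z is the z of the grasp point in the tool frame, in mm); z points along the fingers, y is the direction in which the jaws open and shut (so a half turn about z gives the same grasp; the last joint's range is limited). The gripper opens to 85 mm and grips with 20 to 120 N. Pads are 22 mm wide; open, the fingers measure 114 mm over their backs; the gripper's body (76 mm by 85 mm) begins 54 mm behind the grasp point. The pads swing forward as they close: fully open they stand 13 mm farther back than shut.
Start: joints at [65.638, 7.471, 85.268, -0, 87.261, -4.893], TCP at [199.958, 565.705, 231.292] pointing down, gripper open.
Joint ranges: [-169.43, 169.43], [-51.17, 129.36], [1.28, 143.12], [-76.62, 256.62], [0, 156.53], [-152.29, 152.29]. Speed limits (degrees/s): [136.94, 136.94, 159.86, 180, 180, 180].

INTERFACE

Orientations are given as [roll, pitch, yaw] about the fixed x, y, z axes, in that order (R = Rz(yaw) Ry(pitch) Rx(roll)).
In Python, from bench import * gives the robot as it stands.
- The arm moves only by the shell command python3 -m creep 'ROWS' [FORCE]. ROWS is a JSON object of lists of equal length, an entry for each row: "translation": the shift along the tool's x, y, z in mm, a list of three; "rotation": the turn, a rotation vector about the tool's x, y, z in rad, a list of three; "claw": the finger opening in mm, from 0 to 85.4. In form: {"translation": [[dx, dy, dz], ...], "rotation": [[ax, ay, az], ...], "claw": [claw, ...]}. A call has 1 to 10 rows; each row shifts and turns the commanded pose from where the row before left it, along the tool's axes as they then stand; what a row does not reach is not made up. A row lasts 1/10 s, in which the tool goes at most 50 mm and 8.59 degrees, less where a joint would pass 70% of its speed; a pose out of reach is approached as far as the arm can. A call is refused whole if a number of a shift passes 50 or a number of a turn 0.15, either way. A call with a gripper value outside its range is refused whole. The fingers move at their own pace and stop on an object; FORCE is the grip in N (left out, the last holds). Time passes only in rows, so rows that do not move let the fingers close. It gives the time, the measured TCP pose, the force and the opening at its end, in the units of the state.
- sense(): the state, without advancing time (a new reading comes with each control period).
- snapshot(name): name is "scene" or "top" or "wrist"; returns a dict with "frame" (480x640x3 uint8, red, green, blue), "intrinsics" (3x3 intrinsics, pixels), "extrinsics" (4x4, takes a point from camera to world coordinates). Camera axes: x right, y up, looking along -z (the intrinsics and any distortion apply to the point x, -y, -z); pixel columns grow to the right and rows downward; lengths in mm; the calibration is good to about 2 mm. The wrist camera is an equidistant fisheye: a pixel r from the principal point sees the ray r / f radians off the axis. A picture is of the moment at which its call begins. There is no depth.
- hand_in(): hands the job in, once; it reports no verdict.
The state is a dict: "time": time; "joint_pos": joint angles; "qd": joint speeds; "joint_efforts": joint torques, N m; "tool_pos": TCP position; "tcp_rot": TCP orientation; "ft_force": force on the tool from outside, world axes, zero at the start; "wrist_torque": the same for the moment, N m; "finger_gap": finger opening in mm.
Only numpy, scipy, OpenCV 4.12 (cv2) and the standard library are available. Lean on these libraries where they do the work, as an engineer would, in place of code of your own. Each camera call takes 0.05 s, during which the arm holds its last target.

## Working session

There is one attempt and no reset: what is moved stays moved. The work goes in short steps, Python scripts to look and compute and a shell command to move; the robot and the scene stay as the last step left them, time stands still between calls to the robot, and variables do not carry over. Pictures are saved under pics/ and viewed, and the job is handed in when it is done.

```bash
mkdir -p pics; ls
python3 - <<'E'
from bench import *
import cv2
s=sense(); print(s)
for n in ["scene","top","wrist"]:
    d=snapshot(n); cv2.imwrite(f"pics/{n}0.png",d["frame"][:,:,::-1]); print(n,d["intrinsics"],d["extrinsics"],[k for k in d])
E
```

```text
pics
{'time': 0.0, 'joint_pos': array([ 6.56386363e+01,  7.51540146e+00,  8.53320407e+01, -5.67541727e-04,
        8.72622103e+01, -4.89278352e+00]), 'qd': array([ 0.01269239,  0.02052355, -0.12448731, -0.02090245, -0.00177269,
        0.0873844 ]), 'joint_efforts': array([ 1.49348639e-04, -5.69411445e+01, -5.00545621e+01, -2.68826761e-04,
        1.48049660e-02,  3.95388469e-07]), 'tool_pos': array([199.71525887, 565.17557997, 230.21492374]), 'tcp_rot': array([-1.79890699e+02, -8.78763381e-03,  1.60531439e+02]), 'ft_force': array([-1.12566852,  0.72862769,  0.10282199]), 'wrist_torque': array([-0.02125978,  0.03489723, -0.00525778]), 'finger_gap': 85.23763716163279}
scene [[598.40715851   0.         325.32003807]
 [  0.         598.40715851 235.88344495]
 [  0.           0.           1.        ]] [[ 7.11542634e-01  5.40513647e-01 -4.48945517e-01 -9.12718165e+01]
 [-7.02635031e-01  5.50382337e-01 -4.50980373e-01 -7.13719745e+02]
 [ 3.33063674e-03  6.36336610e-01  7.71404321e-01  1.14160570e+03]
 [ 0.00000000e+00  0.00000000e+00  0.00000000e+00  1.00000000e+00]] ['frame', 'intrinsics'
[... 193 characters left out ...]
-01  2.66052022e+02]
 [-9.99817894e-01 -5.64188798e-03 -1.82304221e-02 -1.36377919e+02]
 [-1.89663737e-02  1.88105841e-01  9.81965615e-01  1.36477426e+03]
 [ 0.00000000e+00  0.00000000e+00  0.00000000e+00  1.00000000e+00]] ['frame', 'intrinsics', 'extrinsics']
wrist [[371.64829954   0.         322.35025668]
 [  0.         371.64829954 233.77802773]
 [  0.           0.           1.        ]] [[ 3.33260903e-01 -9.05402562e-01 -2.63027320e-01  1.32473153e+02]
 [ 9.42833089e-01  3.19522327e-01  9.47166754e-02  5.89423642e+02]
 [-1.71361907e-03 -2.79556226e-01  9.60127794e-01  3.73407209e+02]
 [ 0.00000000e+00  0.00000000e+00  0.00000000e+00  1.00000000e+00]] ['frame', 'intrinsics', 'extrinsics']
```

View pics/scene0.png

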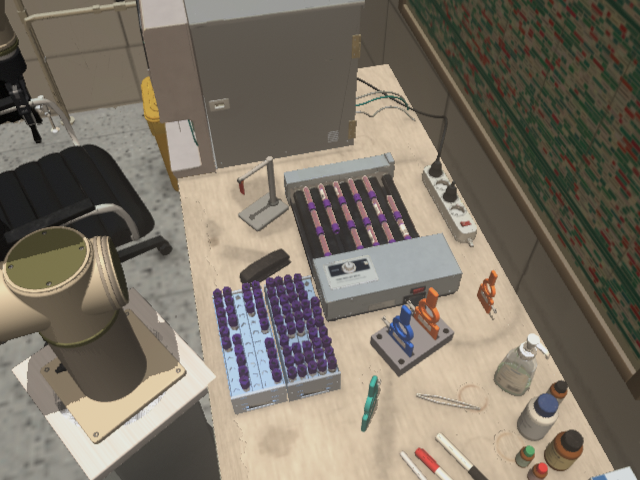

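View pics/top0.png

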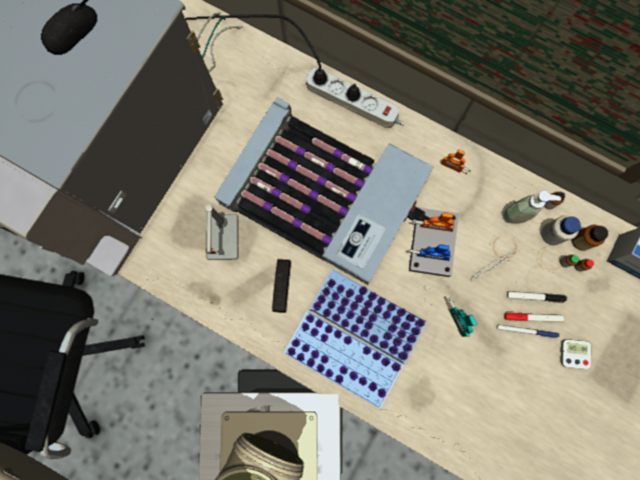

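View pics/wrist0.png

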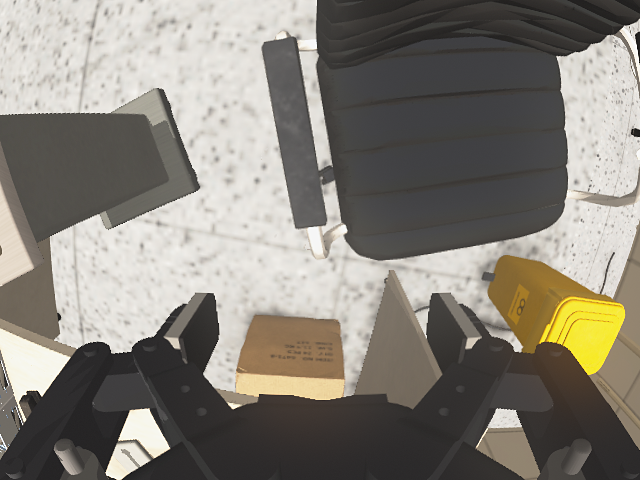

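```bash
cat > h.py <<'E'
import numpy as np, cv2
from scipy.optimize import least_squares
from scipy.spatial.transform import Rotation as Rn
def proj(d,P,fish=False):
    E=d["extrinsics"];K=d["intrinsics"];P=np.atleast_2d(P).astype(float)
    c=(P-E[:3,3])@E[:3,:3]; v=c*[1,-1,-1]
    if fish:
        r=np.hypot(v[:,0],v[:,1]); th=np.arctan2(r,v[:,2]); s=th/np.maximum(r,1e-9)
        return np.c_[K[0,0]*v[:,0]*s+K[0,2],K[1,1]*v[:,1]*s+K[1,2]]
    return np.c_[K[0,0]*v[:,0]/v[:,2]+K[0,2],K[1,1]*v[:,1]/v[:,2]+K[1,2]]
def ray(d,px,fish=False):
    E=d["extrinsics"];K=d["intrinsics"]
    a=np.array([(px[0]-K[0,2])/K[0,0],(px[1]-K[1,2])/K[1,1]])
    if fish:
        th=np.hypot(*a); v=np.r_[a/max(th,1e-9)*np.sin(th),np.cos(th)]
    else: v=np.r_[a,1]
    v=E[:3,:3]@(v*[1,-1,-1]); return E[:3,3],v/np.linalg.norm(v)
def tri(obs):
    A=0;b=0;rs=[ray(*o) for o in obs]
    for o,v in rs:
        M=np.eye(3)-np.outer(v,v);A=A+M;b=b+M@o
    p=np.linalg.solve(A,b); return p,[np.linalg.norm((np.eye(3)-np.outer(v,v))@(p-o)) for o,v in rs]
def onz(d,px,z,fish=False):
    o,v=ray(d,px,fish); return o+v*(z-o[2])/v[2]
def crop(d,x0,y0,w,h,s,name):
    c=cv2.resize(d["frame"][y0:y0+h,x0:x0+w,::-1],None,fx=s,fy=s,interpolation=cv2.INTER_CUBIC)
    for i in range(0,w,20):
        cv2.putText(c,str(x0+i),(i*s,10),0,.35,(0,0,255),1); cv2.line(c,(i*s,12),(i*s,18),(0,0,255),1)
    for i in range(20,h,20):
        cv2.putText(c,str(y0+i),(8,i*s+4),0,.35,(0,0,255),1); cv2.line(c,(0,i*s),(6,i*s),(0,0,255),1)
    cv2.imwrite(name,c)
E
python3 - <<'E'
from bench import *
from h import *
import pickle
S=snapshot("scene");T=snapshot("top"); pickle.dump((S,T),open("st.pkl","wb"))
crop(S,360,270,110,110,7,"pics/s_rack.png") if 0 else crop(S,360,280,100,95,6,"pics/s_rack.png")
crop(S,225,145,80,95,6,"pics/s_stand.png")
crop(T,400,140,100,140,4,"pics/t_rack.png")
crop(T,195,195,55,75,8,"pics/t_stand.png")
E
```

```text
(no output)
```

View pics/s_rack.png

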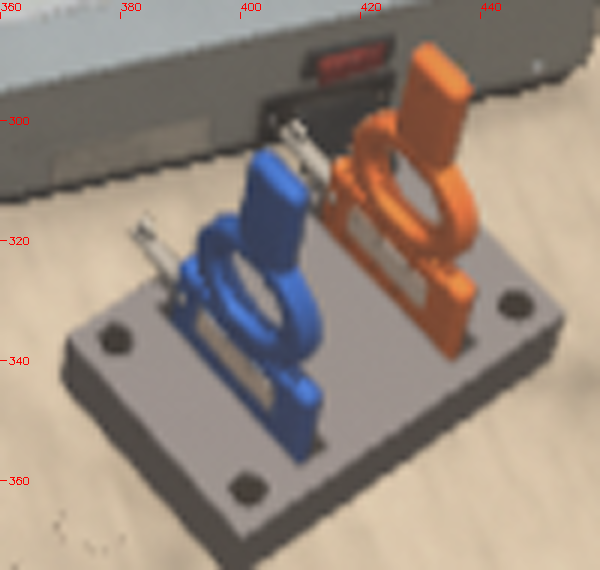

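View pics/s_stand.png

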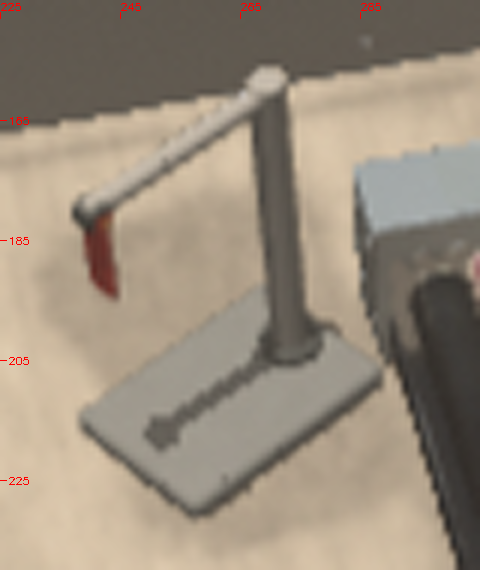

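View pics/t_rack.png

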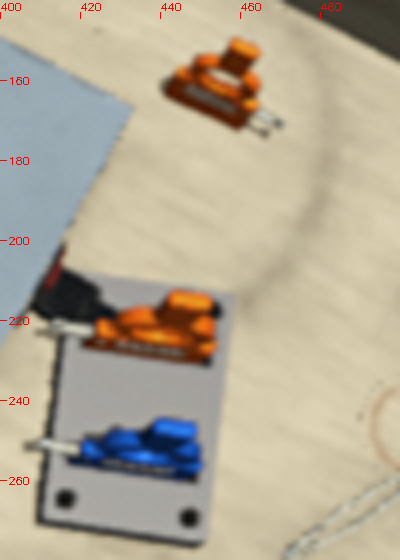

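View pics/t_stand.png

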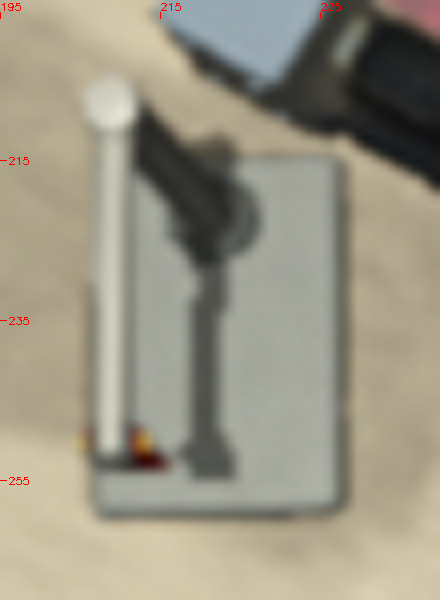

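Run:
```python
from h import *
import pickle
S,T=pickle.load(open("st.pkl","rb"))
np.set_printoptions(precision=1,suppress=True)
def p(n,s,t): print(n,*tri([(S,s),(T,t)]))
p("o handle top",(434.8,291.3),(447.4,214.5))
p("b handle top",(407,310),(443.8,247))
p("rack R", (454.2,333),(459,213)); p("rack Bot",(400,369.5),(451,276)); p("rack L",(371.7,337.5),(410,270))
p("post top",(270,158),(208.7,207.5))
p("peg tip",(239,179.5),(208.9,251.5))
print("base z12", [onz(S,q,12) for q in [(239,215),(258,230.8),(288.3,208)]])
print("base z12 T", [onz(T,q,12) for q in [(207,258.5),(237.5,258.5),(237.7,214.5)]])
for n,d,q in [("rackR",T,(459,213)),("rackB",T,(451,276)),("rackL",T,(410,270)),("rackTL",T,(415.5,208)),("sR",S,(454.2,333)),("sB",S,(400,369.5)),("sL",S,(371.7,337.5))]: print(n,onz(d,q,34))
```

```text
o handle top [ 532.1 -391.8  160.9] [np.float64(2.070861627234109), np.float64(2.070861627234009)]
b handle top [ 461.7 -381.1  158.6] [np.float64(1.4086129790514723), np.float64(1.408612979051601)]
rack R [ 563.  -445.9   29.7] [np.float64(0.32827742263853416), np.float64(0.3282774226385383)]
rack Bot [ 414.2 -420.6   31.7] [np.float64(1.675988340036135), np.float64(1.6759883400361806)]
rack L [ 430.  -327.7   25.3] [np.float64(2.4816155231935535), np.float64(2.4816155231934602)]
post top [549.9 120.2 165.1] [np.float64(1.9955434935999596), np.float64(1.9955434935998442)]
peg tip [453.7 117.4 163.1] [np.float64(1.1847560643314372), np.float64(1.1847560643314432)]
base z12 [array([459. , 147.5,  12. ]), array([459.2,  74.4,  12. ]), array([563.6,  78.1,  12. ])]
base z12 T [array([459.3, 153.9,  12. ]), array([459.,  81.,  12.]), array([566.3,  83.1,  12. ])]
rackR [ 561.8 -444.7   34. ]
rackB [ 412.6 -419.1   34. ]
rackL [ 426.9 -324.9   34. ]
rackTL [ 574.5 -342.7   34. ]
sR [ 560.7 -447.2   34. ]
sB [ 414.6 -422.1   34. ]
sL [ 428.1 -331.9   34. ]
```

Run:
```python
from h import *
import pickle
S,T=pickle.load(open("st.pkl","rb"))
crop(S,120,0,250,200,3,"pics/s_cab.png")
crop(T,0,90,240,200,3,"pics/t_cab.png")
```

```text
(no output)
```

View pics/s_cab.png

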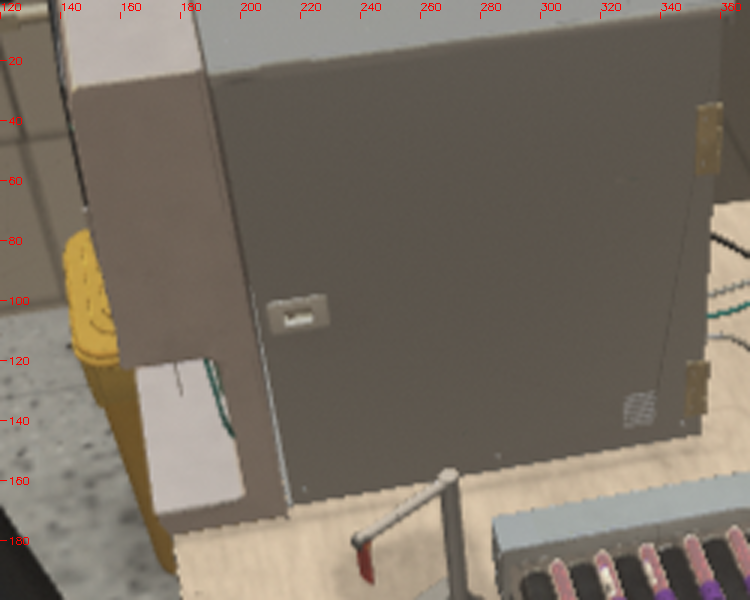

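View pics/t_cab.png

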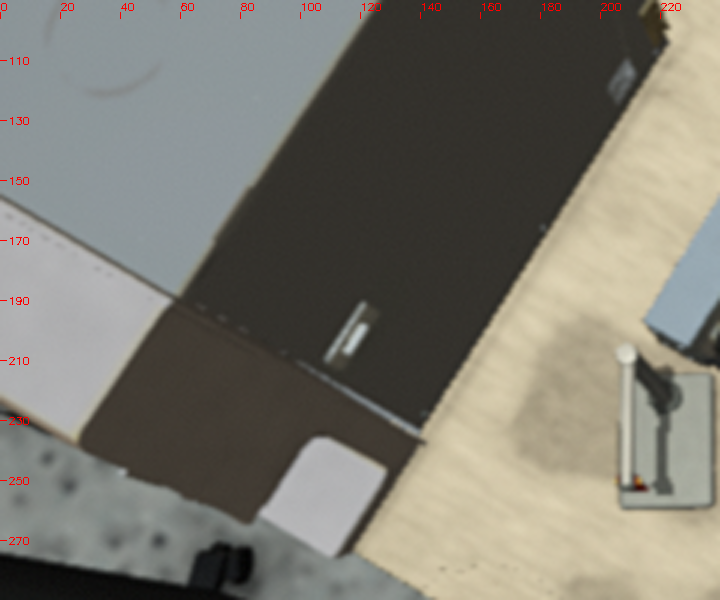

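Run:
```python
from h import *
import pickle
S,T=pickle.load(open("st.pkl","rb"))
np.set_printoptions(precision=1,suppress=True)
def p(n,s,t): print(n,*tri([(S,s),(T,t)]))
p("front low", (179,177),(117,275)); p("mid low",(216.5,173),(141,237)); p("front top",(143.5,30.5),(26,237));p("mid top",(187,24),(59,188))
p("arch left top?",(166,121.5),(87,262))
print(onz(T,(117,275),0),onz(T,(141,237),0),onz(T,(222,105),0), onz(S,(179,177),0),onz(S,(216,173),0))
p("analyser front-left top", (313,264),(333.5,260)); p("analyser right top",(461,264),(431,163)); p("analyser near right",(395.5-0,288),(370.5,276))
p("tube", (304,279),(331.5,275.5))
```

```text
front low [424.8 363.1  16.3] [np.float64(5.3788725628574925), np.float64(5.378872562857645)]
mid low [516.3 318.2  -0.2] [np.float64(2.1319016991486723), np.float64(2.13190169914879)]
front top [435.1 361.2 443.9] [np.float64(0.44364078845097904), np.float64(0.44364078845103855)]
mid top [515.6 313.6 445.9] [np.float64(1.7803646461732505), np.float64(1.7803646461732419)]
arch left top? [428.2 357.4 205.6] [np.float64(3.086659105395919), np.float64(3.0866591053958876)]
[422.1 372.1   0. ] [514.5 319.3   0. ] [853.4 131.9   0. ] [436.7 375.3   0. ] [517.1 317.9   0. ]
analyser front-left top [ 439.7 -145.8  104.5] [np.float64(2.019883535825186), np.float64(2.019883535825347)]
analyser right top [ 662.5 -370.3  108.6] [np.float64(0.8871421088892847), np.float64(0.8871421088893634)]
analyser near right [ 450.9 -275.6  129.3] [np.float64(68.39791104535533), np.float64(68.39791104535534)]
tube [ 411.1 -142.8   72.8] [np.float64(0.6631068259558515), np.float64(0.6631068259558307)]
```

```bash
cat > plan.py <<'E'
import numpy as np
from bench import *
from scipy.spatial.transform import Rotation as Rn
def plan(way,start=None):
    """way: list of (x,y,z,yaw,nrows), tool down"""
    s=sense(); R=Rn.from_euler('xyz',s["tcp_rot"],degrees=True); p=s["tool_pos"].copy(); y=s["tcp_rot"][2]
    if start is not None: p=np.array(start[:3],float); y=start[3]
    R=Rn.from_euler('xyz',[180,0,y],degrees=True)
    for w in way:
        n=w[4]; q=np.array(w[:3],float); dy=(w[3]-y+180)%360-180
        T=[];A=[]
        for i in range(n):
            d=R.inv().apply((q-p)/n); T.append([round(float(v),1) for v in d]); A.append(round(float(-np.radians(dy)/n),4))
            R=Rn.from_euler('xyz',[180,0,y+dy*(i+1)/n],degrees=True)
        print(T); print("   az",A[0]," len",round(float(np.linalg.norm(q-p)/n),1)); p=q;y=w[3]
E
python3 -c "
from plan import *
plan([(160,370,320,160.5,5),(290,240,330,120.3,5),(400,60,330,80.5,5)])"
```

```text
[[-5.5, -39.5, -17.8], [-5.5, -39.5, -17.8], [-5.5, -39.5, -17.8], [-5.5, -39.5, -17.8], [-5.5, -39.5, -17.8]]
   az 0.0001  len 43.7
[[-33.2, -15.8, -2.0], [-35.1, -11.0, -2.0], [-36.3, -6.0, -2.0], [-36.8, -0.9, -2.0], [-36.5, 4.3, -2.0]]
   az 0.1403  len 36.8
[[-42.2, 0.8, 0.0], [-41.7, 6.7, 0.0], [-40.3, 12.4, 0.0], [-38.2, 17.8, 0.0], [-35.4, 23.0, 0.0]]
   az 0.1389  len 42.2
```

Candidates for the target:
- Orange paddle in the rack: scene (430,310), top (440,222).
- Small free-standing orange one: scene (488,292), top (455,160).
- Turquoise one lying on the desk: scene (371,402), top (462,317).
- Blue one in the rack: scene (403,330), top (440,250).

I choose the orange one in the rack, which is the larger orange. The close crop shows it upright in the rear slot. First I'll move clear of the cabinet.

```bash
python3 -m creep '{"translation":[[-5.5,-39.5,-17.8],[-5.5,-39.5,-17.8],[-5.5,-39.5,-17.8],[-5.5,-39.5,-17.8],[-5.5,-39.5,-17.8],[-33,-16,-2],[-35,-11,-2],[-36,-6,-2],[-37,-1,-2],[-36.5,4,-2]],"rotation":[[0,0,0],[0,0,0],[0,0,0],[0,0,0],[0,0,0],[0,0,0.14],[0,0,0.14],[0,0,0.14],[0,0,0.14],[0,0,0.14]],"claw":[85,85,85,85,85,60,60,60,60,60]}' 
python3 -m creep '{"translation":[[-42,1,0],[-42,7,0],[-40,12,0],[-38,18,0],[-35,23,0],[0,0,0]],"rotation":[[0,0,0.14],[0,0,0.14],[0,0,0.14],[0,0,0.14],[0,0,0.14],[0,0,0]],"claw":[50,50,50,50,50,50]}'
python3 - <<'E'
from bench import *
from h import *
import pickle
W=snapshot("wrist"); s=sense(); print(s["tool_pos"],s["tcp_rot"],s["time"],s["finger_gap"]); pickle.dump((W,s),open("w1.pkl","wb"))
cv2.imwrite("pics/w1.png",W["frame"][:,:,::-1])
E
```

```text
time: 1.25
tool_pos: [290.3, 239.0, 330.6]
tcp_rot: [179.9, -0.0, 120.1]
ft_force: [0.5, 0.6, -0.5]
finger_gap: 60.3
time: 1.85
tool_pos: [401.2, 57.2, 329.8]
tcp_rot: [-180.0, 0.1, 79.7]
ft_force: [-0.8, 1.4, -0.8]
finger_gap: 50.0
[400.38684285  59.12497337 329.89800065] [-1.79949947e+02  2.34181642e-02  8.00247689e+01] 1.9 50.07842749049532
```

View pics/w1.png

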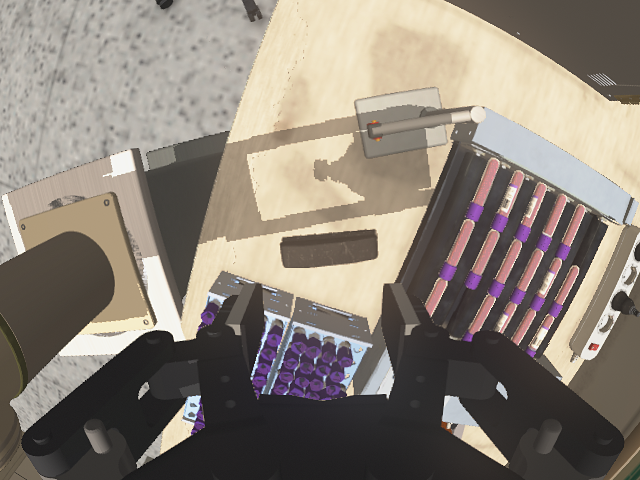

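Run:
```python
from h import *
import pickle
W,s=pickle.load(open("w1.pkl","rb"))
crop(W,345,80,150,90,5,"pics/w1c.png")
from plan import *
plan([(515,-450,290,80.5,13)])
```

```text
[[-37.0, 15.5, 3.1], [-37.1, 15.4, 3.1], [-37.1, 15.4, 3.1], [-37.1, 15.4, 3.1], [-37.1, 15.4, 3.1], [-37.1, 15.3, 3.1], [-37.1, 15.3, 3.1], [-37.1, 15.3, 3.1], [-37.1, 15.3, 3.1], [-37.1, 15.3, 3.1], [-37.1, 15.2, 3.1], [-37.2, 15.2, 3.1], [-37.2, 15.2, 3.1]]
   az -0.0006  len 40.3
```

View pics/w1c.png

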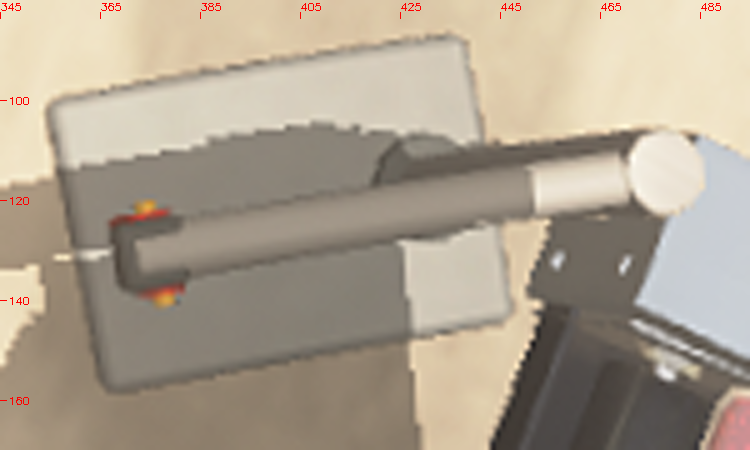

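```bash
python3 -m creep '{"translation":[[-37,15.5,3],[-37,15.5,3],[-37,15.5,3],[-37,15.5,3],[-37,15.5,3],[-37,15.5,3],[-37,15.5,3],[-37,15.5,3],[-37,15.5,3],[-37,15.5,3]],"rotation":[[0,0,0],[0,0,0],[0,0,0],[0,0,0],[0,0,0],[0,0,0],[0,0,0],[0,0,0],[0,0,0],[0,0,0]],"claw":[50,50,50,50,50,50,50,50,50,50]}' 
python3 -m creep '{"translation":[[-37,15,3],[-37,15,3],[-37,15,3],[0,0,0]],"rotation":[[0,0,0],[0,0,0],[0,0,-0.008],[0,0,0]],"claw":[50,50,50,50]}'
python3 - <<'E'
from bench import *
from h import *
import pickle
W=snapshot("wrist"); s=sense(); print(s["tool_pos"],s["tcp_rot"],s["time"],s["finger_gap"]); pickle.dump((W,s),open("w2.pkl","wb"))
cv2.imwrite("pics/w2.png",W["frame"][:,:,::-1])
E
```

```text
time: 2.9
tool_pos: [491.2, -329.8, 300.3]
tcp_rot: [180.0, -0.0, 80.5]
ft_force: [0.5, 0.1, 1.0]
finger_gap: 50.1
time: 3.3
tool_pos: [516.0, -448.9, 287.2]
tcp_rot: [-179.8, -0.1, 80.8]
ft_force: [0.2, 0.4, -1.9]
finger_gap: 50.3
[ 516.2205895  -446.91870725  288.42505654] [-1.79811740e+02 -1.47578117e-01  8.07926431e+01] 3.35 50.34551712019192
```

View pics/w2.png

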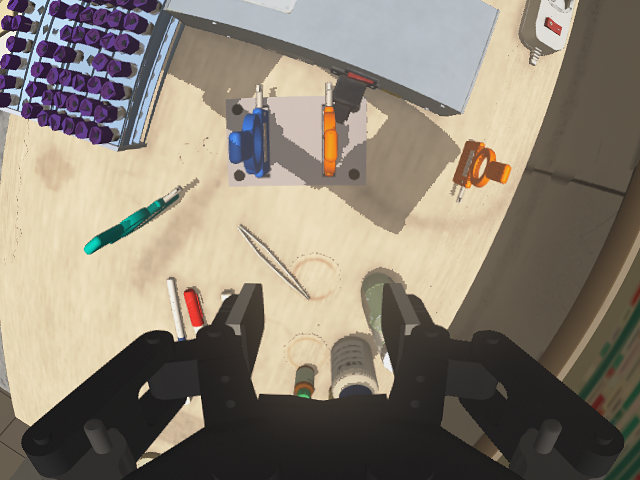

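Run:
```python
from h import *
import pickle
W,s=pickle.load(open("w2.pkl","rb"))
crop(W,220,75,160,120,5,"pics/w2c.png")
```

```text
(no output)
```

View pics/w2c.png

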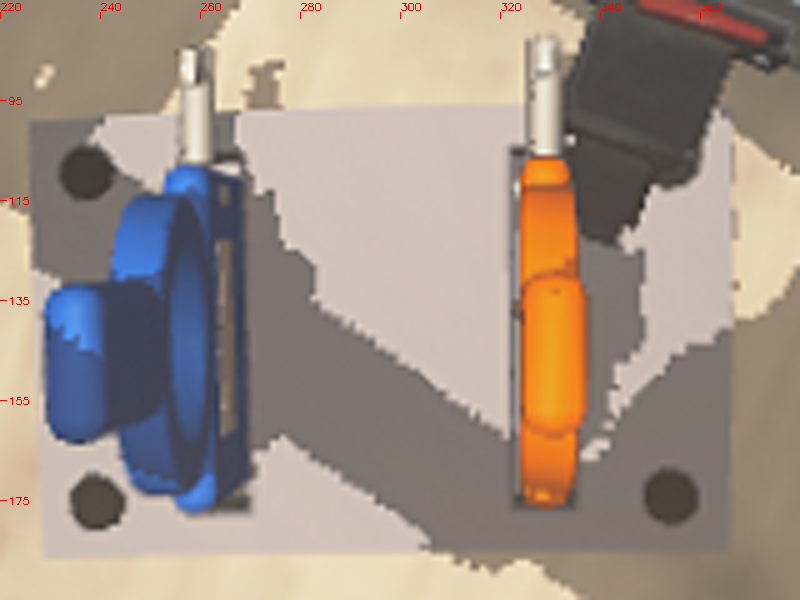

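Run:
```python
from h import *
import pickle
np.set_printoptions(precision=1,suppress=True)
S,T=pickle.load(open("st.pkl","rb")); W1,_=pickle.load(open("w1.pkl","rb")); W,s=pickle.load(open("w2.pkl","rb"))
ht=[(S,(434.8,291.3)),(T,(447.4,214.5)),(W,(331,146),True)]
for c in ([0,1],[0,2],[1,2],[0,1,2]): print(c,*tri([ht[i] for i in c]))
b=[(S,(407,310)),(T,(443.8,247)),(W,(235,147.5),True)]; print("blue",*tri(b))
co=[onz(W,q,34,True) for q in [(226,99),(228.5,186),(366,185),(366,97)]]
for q in co: print(q)
print("ctr",np.mean(co,0),"yaw",np.degrees(np.arctan2(*(co[2]-co[1])[[1,0]])),np.degrees(np.arctan2(*(co[3]-co[0])[[1,0]])))
print("orange handle W z164",onz(W,(331,146),164,True),onz(W,(324.8,146),164,True),onz(W,(337,146),164,True))
print("slot ends z34",onz(W,(323+5.5,105),34,True),onz(W,(328.5,176),34,True))
# stand
ps=[(S,(270,158)),(T,(208.7,207.5)),(W1,(478,114.4),True)]
for c in ([0,1],[0,2],[1,2],[0,1,2]): print("post",c,*tri([ps[i] for i in c]))
pt=[(S,(239,179.5)),(T,(208.9,251.5)),(W1,(369,131),True)]
for c in ([0,1],[0,2],[1,2],[0,1,2]): print("peg",c,*tri([pt[i] for i in c]))
print("W1 post z166",onz(W1,(478,114.4),166,True)," base corners",*[onz(W1,q,12,True) for q in [(355,100),(437.5,87),(447,143.5),(367,157.5)]])
print("tip z160",onz(W1,(369,131),160,True), onz(W1,(452,117.5),160,True))
```

```text
[0, 1] [ 532.1 -391.8  160.9] [np.float64(2.070861627234109), np.float64(2.070861627234009)]
[0, 2] [ 531.3 -392.8  164.1] [np.float64(1.3878478691593716), np.float64(1.3878478691593645)]
[1, 2] [ 530.9 -391.5  157.6] [np.float64(0.4360450622996938), np.float64(0.4360450622997813)]
[0, 1, 2] [ 531.3 -391.8  162.1] [np.float64(2.402133813722545), np.float64(1.8445656170037468), np.float64(0.7188399397390631)]
blue [ 461.2 -380.9  159.5] [np.float64(1.7286669910388952), np.float64(1.145589443114084), np.float64(0.6234108668607196)]
[ 429.8 -326.9   34. ]
[ 414.5 -421.2   34. ]
[ 562.9 -445.    34. ]
[ 576.9 -351.3   34. ]
ctr [ 496.  -386.1   34. ] yaw -9.133876730759816 -9.425038118102895
orange handle W z164 [ 530.5 -391.6  164. ] [ 526.2 -390.9  164. ] [ 534.8 -392.2  164. ]
slot ends z34 [ 536.5 -354.    34. ] [ 524.4 -429.1   34. ]
post [0, 1] [549.9 120.2 165.1] [np.float64(1.9955434935999596), np.float64(1.9955434935998442)]
post [0, 2] [551.  120.3 163.6] [np.float64(1.373098726602858), np.float64(1.3730987266027497)]
post [1, 2] [547.5 120.6 168. ] [np.float64(0.06515408521022464), np.float64(0.06515408521039821)]
post [0, 1, 2] [549.8 120.4 164.5] [np.float64(2.282138802698709), np.float64(1.7256215202823437), np.float64(0.5999992760920125)]
peg [0, 1] [453.7 117.4 163.1] [np.float64(1.1847560643314372), np.float64(1.1847560643314432)]
peg [0, 2] [453.  117.7 162.7] [np.float64(2.0010405010418233), np.float64(2.001040501041801)]
peg [1, 2] [452.2 118.4 161.3] [np.float64(0.807806586916039), np.float64(0.8078065869161044)]
peg [0, 1, 2] [452.9 117.8 162.7] [np.float64(2.1239822267874824), np.float64(0.2783141542599595), np.float64(1.8807464121201294)]
W1 post z166 [548.5 120.6 166. ]  base corners [459.1 155.1  12. ] [565.9 157.8  12. ] [567.4  84.5  12. ] [461.7  82.   12. ]
tip z160 [451.5 118.5 160. ] [525.8 120.3 160. ]
```

Run:
```python
from plan import *
plan([(530.7,-391.8,200,80.7,3),(530.7,-391.8,127,80.7,3)])
```

```text
[[18.9, 1.8, 29.5], [18.9, 1.8, 29.5], [18.9, 1.8, 29.5]]
   az 0.0005  len 35.1
[[0.0, -0.0, 24.3], [0.0, -0.0, 24.3], [0.0, -0.0, 24.3]]
   az -0.0  len 24.3
```

```bash
python3 -m creep '{"translation":[[19,2,29],[19,2,29],[19,2,29],[0,0,0],[0,0,0]],"rotation":[[0,0,0],[0,0,0],[0,0,0],[0,0,0],[0,0,0]],"claw":[50,50,50,50,50]}'
python3 - <<'E'
from bench import *
from h import *
import pickle
W=snapshot("wrist"); s=sense(); print(s["tool_pos"],s["tcp_rot"],s["time"],s["finger_gap"]); pickle.dump((W,s),open("w3.pkl","wb"))
cv2.imwrite("pics/w3.png",W["frame"][:,:,::-1])
E
```

```text
time: 3.85
tool_pos: [531.6, -389.5, 204.9]
tcp_rot: [-180.0, -0.0, 80.9]
ft_force: [-0.2, -0.0, 0.8]
finger_gap: 49.8
[ 531.98042348 -390.9399425   206.46052454] [1.79884387e+02 8.27217822e-02 8.08801141e+01] 3.9 49.98913518909922
```

View pics/w3.png

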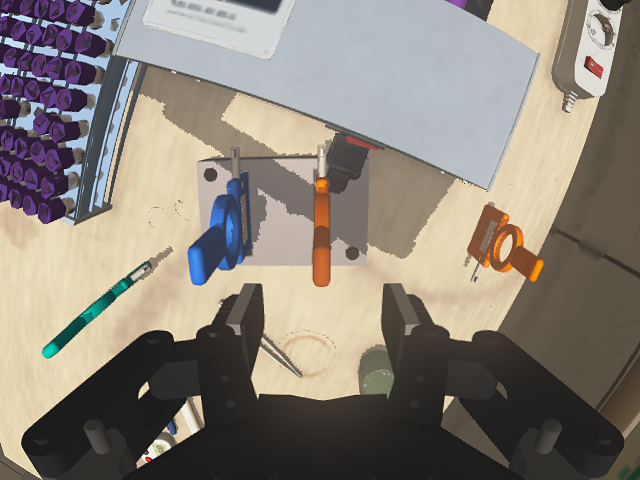

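Run:
```python
from h import *
import pickle
W2,_=pickle.load(open("w2.pkl","rb")); W,s=pickle.load(open("w3.pkl","rb"))
crop(W,290,170,70,130,5,"pics/w3c.png")
for v in (255,265,275,285): print(v,onz(W,(321.5,v),164,True))
print(proj(W,[[530.7,-391.8,164],[530.7,-391.8,119]],True))
```

```text
255 [ 531.58392022 -383.43961921  164.        ]
265 [ 530.6946341 -388.9933137  164.       ]
275 [ 529.78655479 -394.66298344  164.        ]
285 [ 528.85772863 -400.46078242  164.        ]
[[322.34388739 269.85242016]
 [322.31013945 244.05335198]]
```

View pics/w3c.png

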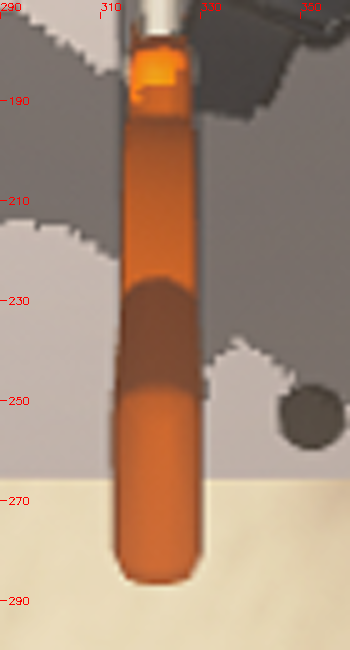

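```bash
python3 -m creep '{"translation":[[0,-0.5,26],[0,-0.5,26],[0,0,20],[0,0,7],[0,0,0],[0,0,0]],"rotation":[[0,0,0],[0,0,0],[0,0,0],[0,0,0],[0,0,0],[0,0,0]],"claw":[50,50,50,50,50,50]}'
python3 - <<'E'
from bench import *
from h import *
import pickle
W=snapshot("wrist"); s=sense(); print(s["tool_pos"],s["tcp_rot"],s["time"],s["ft_force"]); pickle.dump((W,s),open("w4.pkl","wb"))
cv2.imwrite("pics/w4.png",W["frame"][:,:,::-1])
E
```

```text
time: 4.5
tool_pos: [531.1, -392.2, 127.7]
tcp_rot: [179.8, 0.1, 80.8]
ft_force: [-0.6, -0.5, 0.4]
finger_gap: 50.2
[ 531.17094378 -392.26483303  127.85003935] [1.79828797e+02 1.08477767e-01 8.07658407e+01] 4.55 [ 0.4999462  -0.06337602  0.06999244]
```

View pics/w4.png

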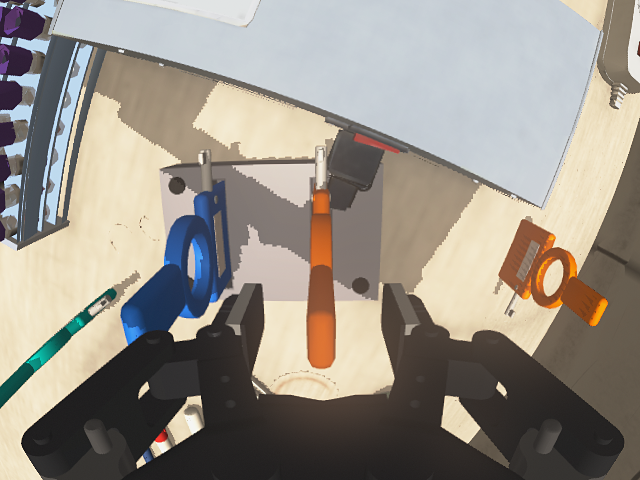

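The orange handle (321,345) sits centred between the open pads, and blue is clear on the left at (150,300). Closing.

```bash
python3 -m creep '{"translation":[[0,0,0],[0,0,0],[0,0,0],[0,0,0],[0,0,0],[0,0,0],[0,0,0]],"rotation":[[0,0,0],[0,0,0],[0,0,0],[0,0,0],[0,0,0],[0,0,0],[0,0,0]],"claw":[35,20,8,5,5,5,5]}' 60
python3 -m creep '{"translation":[[0,0,-3],[0,0,-10],[0,0,-15],[0,0,-20],[0,0,-20],[0,0,-20],[0,0,-20],[0,0,-30],[0,0,-30],[0,0,-30]],"rotation":[[0,0,0],[0,0,0],[0,0,0],[0,0,0],[0,0,0],[0,0,0],[0,0,0],[0,0,0],[0,0,0],[0,0,0]],"claw":[5,5,5,5,5,5,5,5,5,5]}'
python3 - <<'E'
from bench import *
from h import *
import pickle
S=snapshot("scene"); W=snapshot("wrist"); s=sense(); print(s["tool_pos"],s["tcp_rot"],s["time"],s["ft_force"]); pickle.dump((W,s),open("w5.pkl","wb"))
cv2.imwrite("pics/w5.png",W["frame"][:,:,::-1]);cv2.imwrite("pics/s5.png",S["frame"][:,:,::-1])
E
```

```text
time: 5.25
tool_pos: [530.6, -391.5, 126.2]
tcp_rot: [179.9, 0.0, 80.8]
ft_force: [-0.6, -0.3, 5.1]
finger_gap: 9.2
time: 6.25
tool_pos: [529.9, -391.0, 325.9]
tcp_rot: [180.0, 0.0, 80.8]
ft_force: [0.7, -0.7, -1.4]
finger_gap: 9.5
[ 531.43458678 -392.3844415   331.0452413 ] [179.51745293   0.30907827  80.76912509] 6.35 [-0.10769098 -0.47028193  0.48321676]
```

View pics/w5.png

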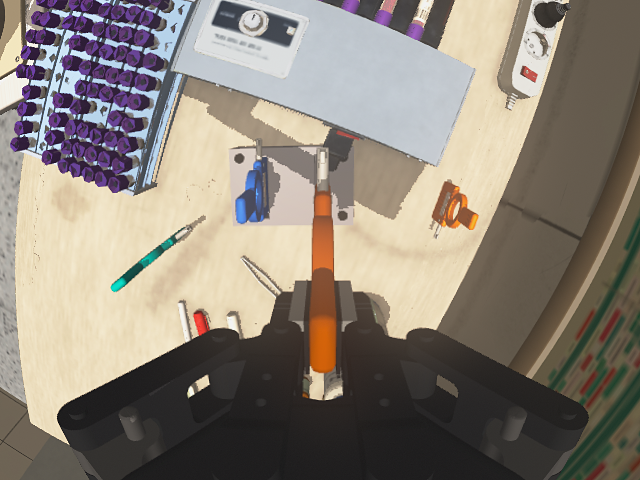

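View pics/s5.png

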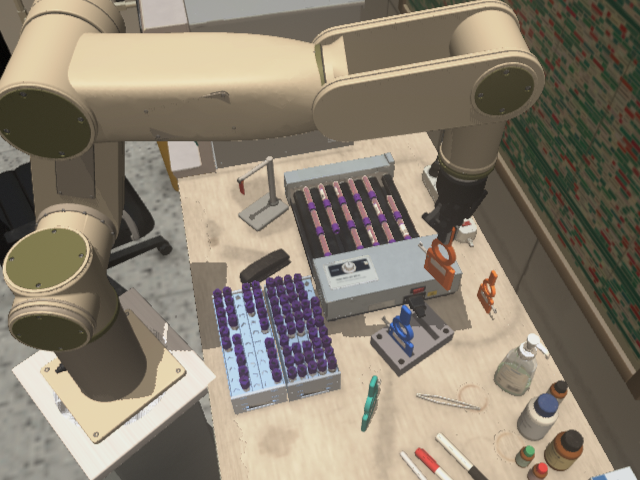

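Run:
```python
from plan import *
plan([(415,119,300,91.4,14)],start=(530.7,-391.7,331,80.8))
```

```text
[[34.7, -14.0, 2.2], [34.9, -13.5, 2.2], [35.0, -13.1, 2.2], [35.2, -12.6, 2.2], [35.4, -12.1, 2.2], [35.5, -11.7, 2.2], [35.7, -11.2, 2.2], [35.8, -10.7, 2.2], [36.0, -10.3, 2.2], [36.1, -9.8, 2.2], [36.2, -9.3, 2.2], [36.3, -8.8, 2.2], [36.5, -8.3, 2.2], [36.6, -7.9, 2.2]]
   az -0.0132  len 37.5
```

```bash
python3 -m creep '{"translation":[[20,-8,0],[35,-14,2],[35,-13,2],[35,-13,2],[35,-12.5,2],[35,-12,2],[35.5,-12,2],[35.5,-11,2],[36,-11,2],[36,-10,2]],"rotation":[[0,0,-0.013],[0,0,-0.013],[0,0,-0.013],[0,0,-0.013],[0,0,-0.013],[0,0,-0.013],[0,0,-0.013],[0,0,-0.013],[0,0,-0.013],[0,0,-0.013]],"claw":[5,5,5,5,5,5,5,5,5,5]}'
python3 -m creep '{"translation":[[36,-10,3],[36,-9,3],[36,-9,4],[36,-8,4],[16,-5,2],[0,0,0],[0,0,0]],"rotation":[[0,0,-0.014],[0,0,-0.014],[0,0,-0.014],[0,0,-0.014],[0,0,0],[0,0,0],[0,0,0]],"claw":[5,5,5,5,5,5,5]}'
python3 - <<'E'
from bench import *
from h import *
import pickle
S=snapshot("scene");T=snapshot("top"); W=snapshot("wrist"); s=sense(); print(s["tool_pos"],s["tcp_rot"],s["time"],s["ft_force"]); pickle.dump((S,T,W,s),open("w6.pkl","wb"))
cv2.imwrite("pics/w6.png",W["frame"][:,:,::-1]);crop(S,180,60,140,160,5,"pics/s6.png")
E
```

```text
time: 7.35
tool_pos: [446.9, -41.7, 305.2]
tcp_rot: [-180.0, 0.0, 88.2]
ft_force: [0.3, 0.3, -1.5]
finger_gap: 9.3
time: 8.05
tool_pos: [407.8, 117.1, 289.3]
tcp_rot: [-180.0, 0.0, 91.5]
ft_force: [-1.1, 0.4, -1.0]
finger_gap: 9.3
[408.24409602 116.315383   289.44437368] [1.79988089e+02 1.61253664e-02 9.13563967e+01] 8.2 [ 0.02867363 -0.23317404 -0.49108912]
```

View pics/w6.png

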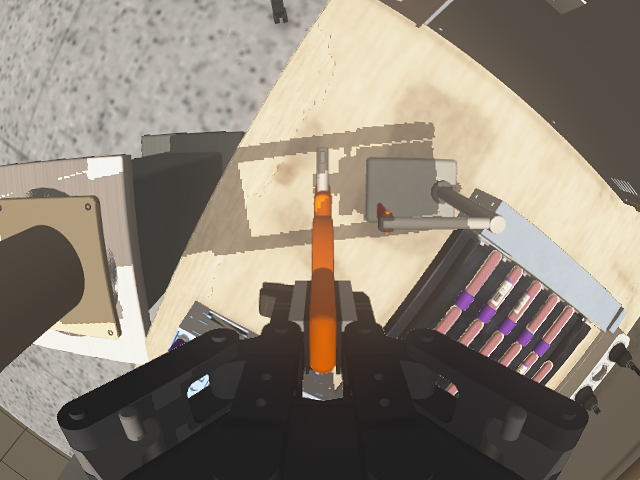

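View pics/s6.png

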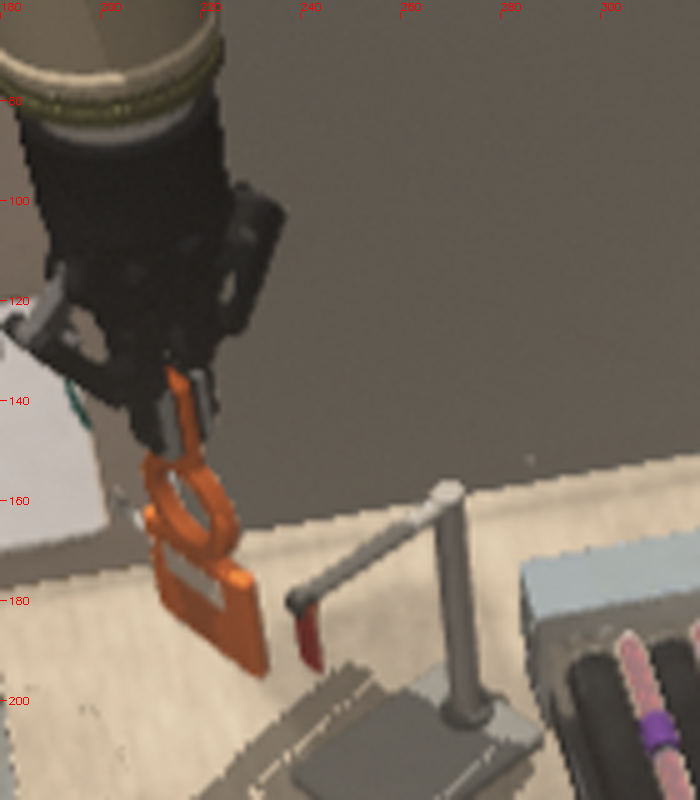

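Run:
```python
from h import *
import pickle
np.set_printoptions(precision=1,suppress=True)
S,T,W,s=pickle.load(open("w6.pkl","rb"))
W1,_=pickle.load(open("w1.pkl","rb"));S0,T0=pickle.load(open("st.pkl","rb"))
print("W6 post z166",onz(W,(497,224),166,True),"peg near tip",onz(W,(390,223.5),160,True))
print("post tri W1,W6",*tri([(W1,(478,114.4),True),(W,(497,224),True)]))
# stand frame model
def st(p,x=504.0,y=119.4,a=1.45):
    a=np.radians(a); return np.array([x+np.cos(a)*p[0]-np.sin(a)*p[1],y+np.sin(a)*p[0]+np.cos(a)*p[1],p[2]])
for n,p in [("post",(45,0,166)),("tip",(-53,0,160))]:
    print(n,proj(S,st(p)),proj(T,st(p)),proj(W1,st(p),True),proj(W,st(p),True))
# paddle
def pd(p,tcp=s["tool_pos"],yaw=1.36):
    a=np.radians(yaw); o=tcp-[0,0,121]
    return np.array([o[0]+np.cos(a)*p[0]-np.sin(a)*p[1],o[1]+np.sin(a)*p[0]+np.cos(a)*p[1],o[2]+p[2]])
for n,p in [("c-",(-5,-35,0)),("c+",(-5,35,0)),("ctop-",(-5,-35,62)),("eye",(-5,0,85)),("key",(0,60,45)),("eyebot",(0,0,67)),("htop",(0,0,158))]:
    print(n,proj(S,pd(p)),proj(T,pd(p)),proj(W,pd(p),True))
crop(W,300,130,220,120,3,"pics/w6c.png"); crop(S,195,125,60,80,9,"pics/s6c.png"); crop(T,150,180,100,110,6,"pics/t6c.png")
```

```text
W6 post z166 [547.6 121.6 166. ] peg near tip [459.7 117.7 160. ]
post tri W1,W6 [550.3 120.5 161.4] [np.float64(0.19141533869458469), np.float64(0.1914153386943842)]
post [[268.8 158. ]] [[208.9 207. ]] [[478.5 114.4]] [[498.3 225.3]]
tip [[237.5 181. ]] [[209.1 252.5]] [[368.5 131.6]] [[379.  222.8]]
c- [[231.3 197.2]] [[225.1 273.9]] [[316.3 270.8]]
c+ [[211.3 181.6]] [[191.8 274.9]] [[316.  179.3]]
ctop- [[227.8 177.4]] [[219.5 270.4]] [[314.9 308.5]]
eye [[215.9 161.7]] [[199.4 269.5]] [[313.7 269.4]]
key [[203.  160.7]] [[174.3 270.3]] [[323.2 147.7]]
eyebot [[218.9 166.6]] [[201.5 268.1]] [[323.2 257.6]]
htop [[212.9 134.4]] [[190.6 261.9]] [[324.  348.6]]
```

View pics/w6c.png

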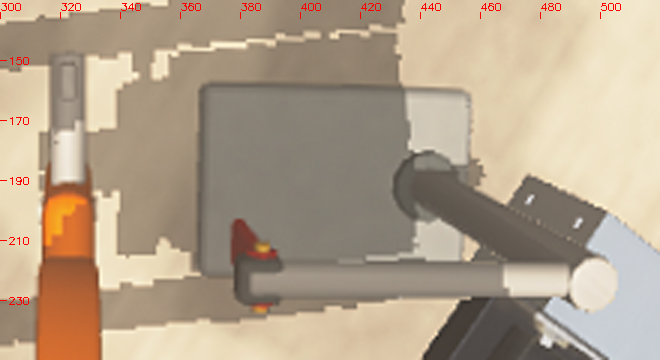

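View pics/s6c.png

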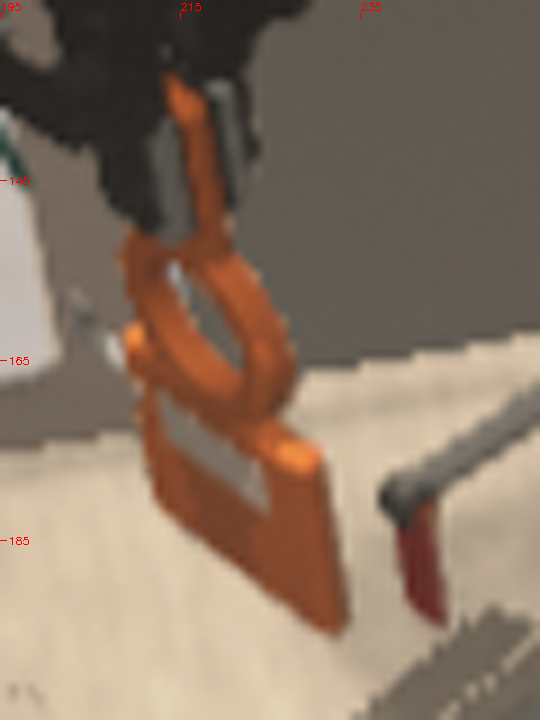

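View pics/t6c.png

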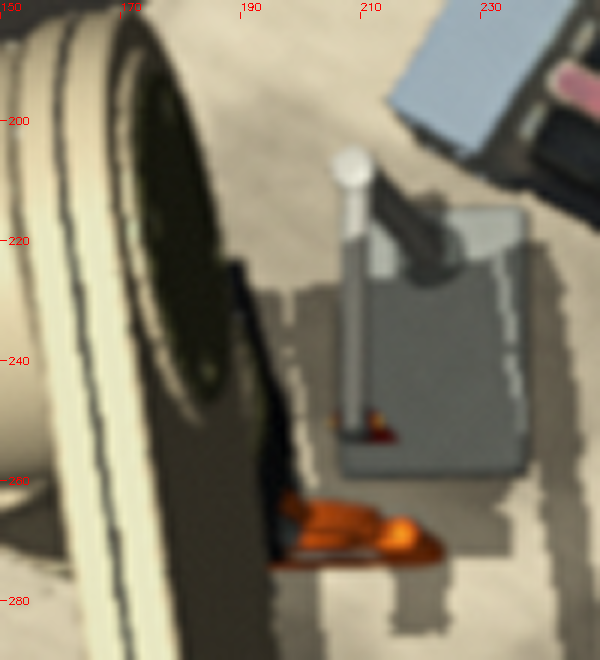

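```bash
python3 -m creep '{"translation":[[0.5,4,15],[0,0,26],[0,0,26],[0,0,20],[0,0,6],[0,0,0],[0,0,0]],"rotation":[[0,0,0],[0,0,0],[0,0,0],[0,0,0],[0,0,0],[0,0,0],[0,0,0]],"claw":[5,5,5,5,5,5,5]}'
python3 - <<'E'
from bench import *
from h import *
import pickle
S=snapshot("scene"); W=snapshot("wrist"); s=sense(); print(s["tool_pos"],s["tcp_rot"],s["time"],s["ft_force"]); pickle.dump((S,0,W,s),open("w7.pkl","wb"))
cv2.imwrite("pics/w7.png",W["frame"][:,:,::-1]);crop(S,200,130,80,90,6,"pics/s7.png")
E
```

```text
time: 8.9
tool_pos: [412.7, 117.5, 197.5]
tcp_rot: [179.9, -0.0, 91.4]
ft_force: [0.5, -0.7, -1.2]
finger_gap: 9.4
[412.89309791 117.76975404 197.85619253] [ 1.79862287e+02 -1.60141306e-02  9.14136552e+01] 9.0 [ 0.27490345 -0.0337835  -1.23968311]
```

View pics/w7.png

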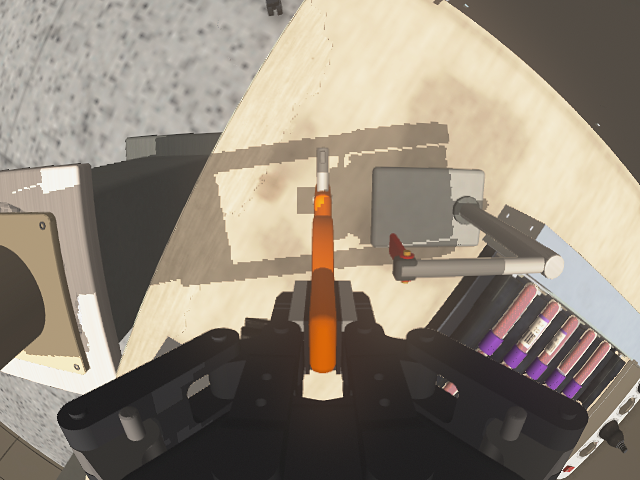

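View pics/s7.png

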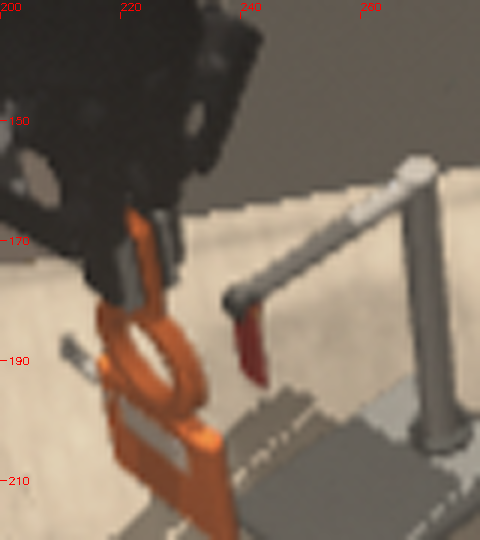

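Run:
```python
from h import *
import pickle
np.set_printoptions(precision=1,suppress=True)
S,_,W,s=pickle.load(open("w7.pkl","rb"))
tcp=np.array([412.8,117.6,197.5])
print("eye front/back pred",proj(S,tcp+[-5,0,-36]),proj(S,tcp+[5,0,-36]),"ring top/bot",proj(S,tcp+[-5,0,-8]),proj(S,tcp+[-5,0,-64]))
print("peg axis at same x",proj(S,[407.8,117,160]),"tip",proj(S,[451,118.1,160]),"post",proj(S,[549,120.5,166]))
print("W: peg tip pred",proj(W,[[451,118.1,160],[549,120.5,166]],True))
crop(S,205,155,50,70,10,"pics/s7c.png"); crop(W,370,215,200,80,4,"pics/w7c.png")
```

```text
eye front/back pred [[222.7 190.1]] [[226.2 187.9]] ring top/bot [[221.1 181.4]] [[224.3 198.6]]
peg axis at same x [[223.  190.7]] tip [[237.5 181. ]] post [[268.8 158. ]]
W: peg tip pred [[395.  268.4]
 [554.9 267.7]]
```

View pics/s7c.png

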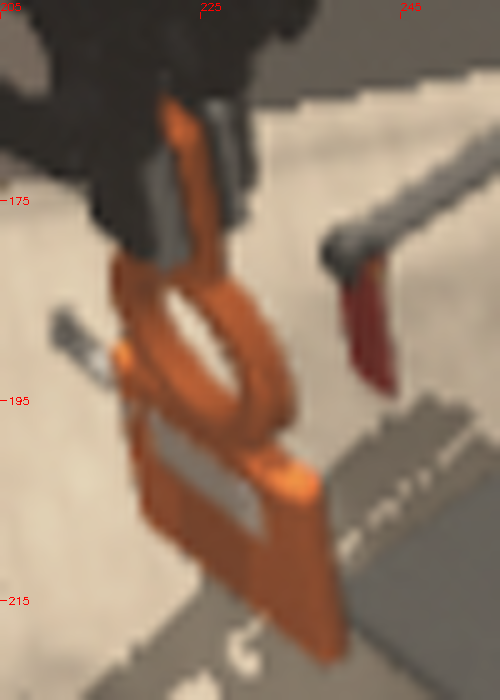

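View pics/w7c.png

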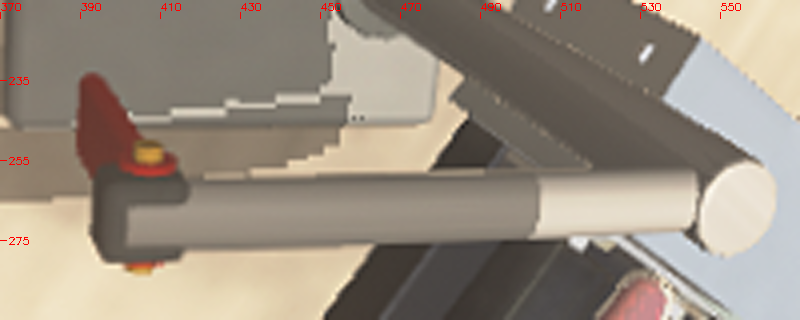

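```bash
python3 -m creep '{"translation":[[0,6,0.5],[0,6,0.5],[0,6,0],[0,6,0],[0,6,0],[0,6,0],[0,6,0],[0,0,0]],"rotation":[[0,0,0],[0,0,0],[0,0,0],[0,0,0],[0,0,0],[0,0,0],[0,0,0],[0,0,0]],"claw":[5,5,5,5,5,5,5,5]}'
python3 - <<'E'
from bench import *
from h import *
S=snapshot("scene"); s=sense(); print(s["tool_pos"],s["tcp_rot"],s["time"],s["ft_force"])
crop(S,205,145,80,80,7,"pics/s8.png")
E
```

```text
time: 9.8
tool_pos: [454.5, 118.8, 195.2]
tcp_rot: [-180.0, 0.0, 91.4]
ft_force: [-0.4, -0.1, -1.1]
finger_gap: 9.2
[454.14495242 118.84099622 195.16679931] [-1.79976906e+02  2.83207680e-03  9.14264057e+01] 9.85 [-0.46253576 -0.07347308 -1.57335757]
```

View pics/s8.png

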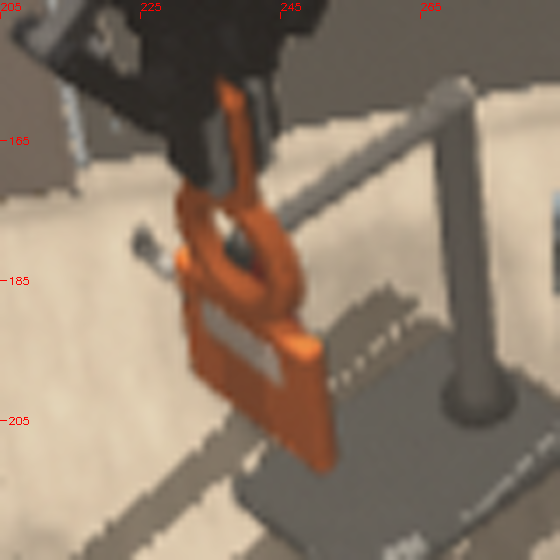

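The peg tip (239,180) is entering the middle of the eye. Pushing on past the keeper.

```bash
python3 -m creep '{"translation":[[0,6,0],[0,6,0],[0,6,0],[0,6,0],[0,6,0],[0,0,0]],"rotation":[[0,0,0],[0,0,0],[0,0,0],[0,0,0],[0,0,0],[0,0,0]],"claw":[5,5,5,5,5,5]}'
python3 -m creep '{"translation":[[0,6,0],[0,6,0],[0,6,0],[0,6,0],[0,6,0],[0,4,0],[0,0,0],[0,0,0],[0,0,0]],"rotation":[[0,0,0],[0,0,0],[0,0,0],[0,0,0],[0,0,0],[0,0,0],[0,0,0],[0,0,0],[0,0,0]],"claw":[5,5,5,5,5,5,5,5,5]}'
python3 - <<'E'
from bench import *
from h import *
S=snapshot("scene");W=snapshot("wrist"); s=sense(); print(s["tool_pos"],s["tcp_rot"],s["time"],s["ft_force"])
crop(S,215,125,90,90,6,"pics/s9.png"); cv2.imwrite("pics/w9.png",W["frame"][:,:,::-1])
E
```

```text
time: 10.45
tool_pos: [484.6, 119.6, 195.3]
tcp_rot: [180.0, 0.0, 91.4]
ft_force: [-1.1, 0.0, -0.9]
finger_gap: 9.4
time: 11.35
tool_pos: [517.7, 120.5, 195.3]
tcp_rot: [-180.0, 0.0, 91.4]
ft_force: [0.2, 0.2, -0.5]
finger_gap: 9.0
[517.74607966 120.46404908 195.30585782] [-1.79997216e+02 -3.58330156e-04  9.14329806e+01] 11.45 [-0.66591588  0.09934012 -1.18915396]
```

View pics/s9.png

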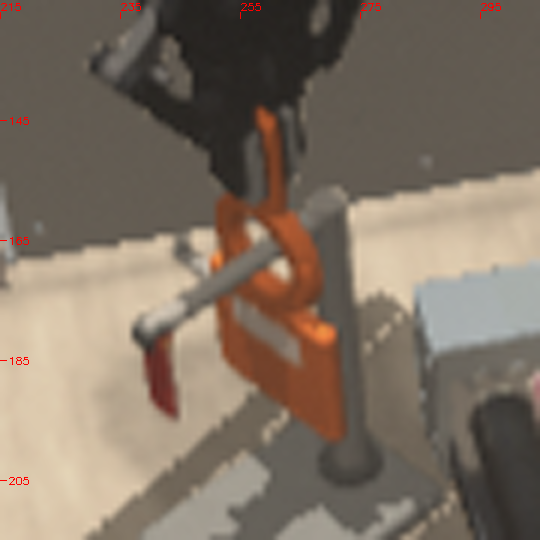

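View pics/w9.png

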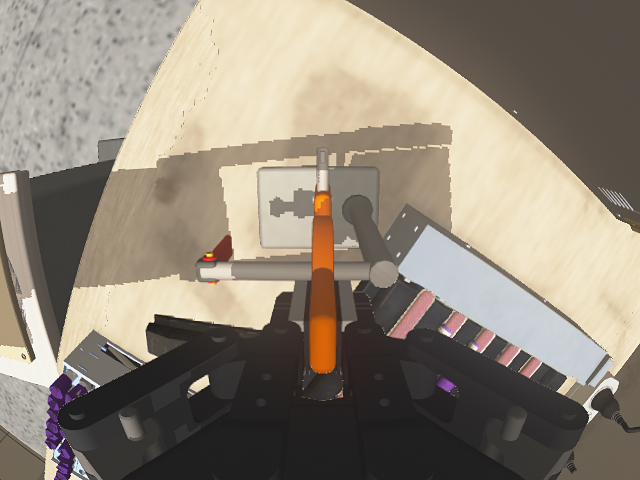

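The keeper (241,188) has dropped shut behind the eye. Next I lower until the eye rests on the peg.

```bash
python3 -m creep '{"translation":[[0,0,3],[0,0,3],[0,0,3],[0,0,1],[0,0,0],[0,0,0]],"rotation":[[0,0,0],[0,0,0],[0,0,0],[0,0,0],[0,0,0],[0,0,0]],"claw":[5,5,5,5,5,5]}'
python3 -m creep '{"translation":[[0,0,1],[0,0,0],[0,0,0]],"rotation":[[0,0,0],[0,0,0],[0,0,0]],"claw":[5,5,5]}'
python3 -m creep '{"translation":[[0,0,1],[0,0,0],[0,0,0]],"rotation":[[0,0,0],[0,0,0],[0,0,0]],"claw":[5,5,5]}'
```

```text
time: 12.05
tool_pos: [517.9, 120.5, 185.3]
tcp_rot: [180.0, 0.0, 91.4]
ft_force: [-0.3, -0.5, -0.9]
finger_gap: 8.9
time: 12.35
tool_pos: [518.0, 120.5, 184.3]
tcp_rot: [180.0, -0.0, 91.4]
ft_force: [-0.9, 0.1, -1.7]
finger_gap: 9.4
time: 12.65
tool_pos: [517.9, 120.5, 183.3]
tcp_rot: [-180.0, 0.0, 91.4]
ft_force: [-0.0, -0.4, -0.7]
finger_gap: 9.2
```

```bash
python3 -m creep '{"translation":[[0,0,1],[0,0,0],[0,0,0]],"rotation":[[0,0,0],[0,0,0],[0,0,0]],"claw":[5,5,5]}'
python3 -m creep '{"translation":[[0,0,0.7],[0,0,0],[0,0,0]],"rotation":[[0,0,0],[0,0,0],[0,0,0]],"claw":[5,5,5]}'
python3 - <<'E'
from bench import *
from h import *
S=snapshot("scene"); s=sense(); print(s["tool_pos"],s["time"],s["ft_force"])
crop(S,215,125,90,90,6,"pics/s10.png")
E
```

```text
time: 12.95
tool_pos: [517.9, 120.5, 182.2]
tcp_rot: [-180.0, -0.0, 91.4]
ft_force: [-0.3, -0.6, -0.9]
finger_gap: 9.3
time: 13.25
tool_pos: [518.0, 120.5, 182.0]
tcp_rot: [180.0, -0.0, 91.4]
ft_force: [-2.0, 0.6, 3.0]
finger_gap: 9.2
[518.00683681 120.48948545 181.9394628 ] 13.3 [-2.32234382 -0.50732705  3.74845659]
```

View pics/s10.png

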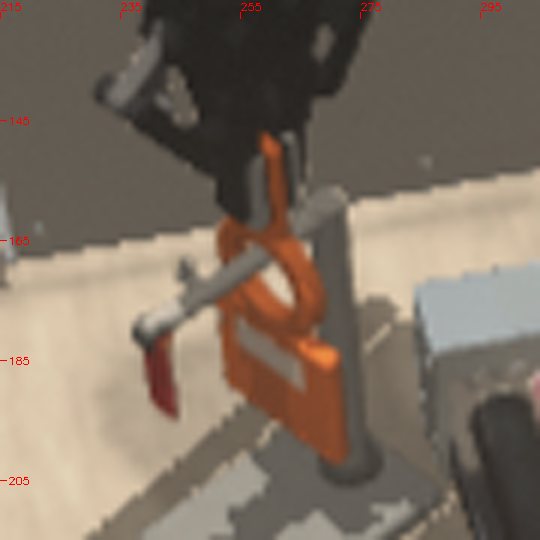

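Fz has risen to about 3.7 N, so the eye rests on the peg. Releasing.

```bash
python3 -m creep '{"translation":[[0,0,0],[0,0,0],[0,0,0],[0,0,0],[0,0,0],[0,0,0],[0,0,0],[0,0,0]],"rotation":[[0,0,0],[0,0,0],[0,0,0],[0,0,0],[0,0,0],[0,0,0],[0,0,0],[0,0,0]],"claw":[10,12,15,20,25,30,36,40]}' 20
python3 - <<'E'
from bench import *
from h import *
S=snapshot("scene");W=snapshot("wrist"); s=sense(); print(s["tool_pos"],s["time"],s["ft_force"],s["finger_gap"])
crop(S,215,125,90,90,6,"pics/s11.png"); cv2.imwrite("pics/w11.png",W["frame"][:,:,::-1])
E
```

```text
time: 14.1
tool_pos: [517.9, 120.5, 181.6]
tcp_rot: [-180.0, 0.0, 91.4]
ft_force: [0.4, 0.5, -0.5]
finger_gap: 39.7
[517.92251172 120.48230548 181.59942167] 14.2 [-0.01539648  0.22074009  0.26786341] 39.951730471507744
```

View pics/s11.png

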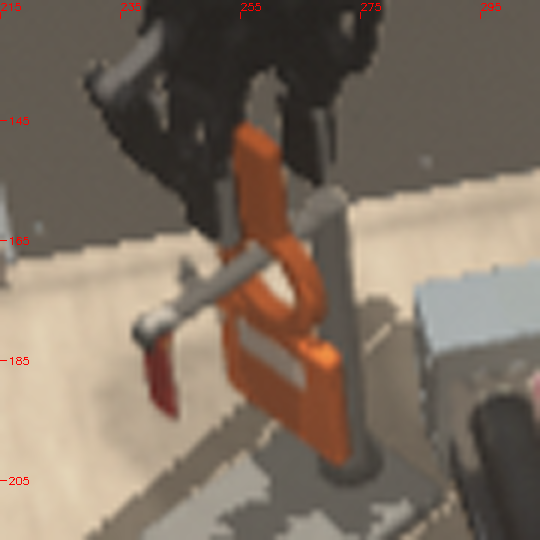

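View pics/w11.png

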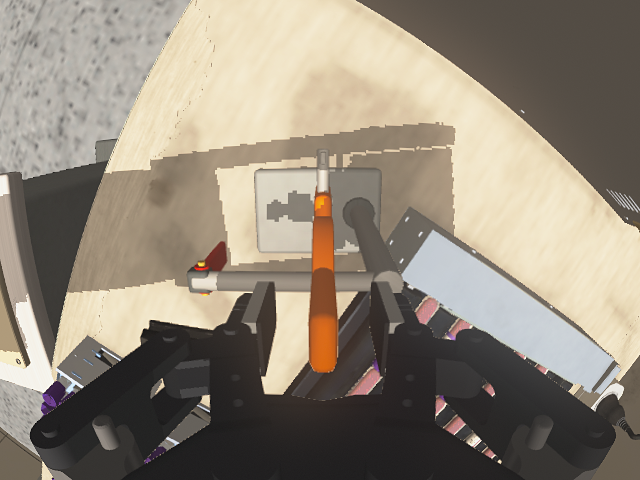

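The paddle hangs between the open fingers and the keeper is shut. Withdrawing straight up.

```bash
python3 -m creep '{"translation":[[0,0,-5],[0,0,-12],[0,0,-20],[0,0,-25],[0,0,-25],[0,0,-25],[0,0,-25],[0,0,0],[0,0,0],[0,0,0]],"rotation":[[0,0,0],[0,0,0],[0,0,0],[0,0,0],[0,0,0],[0,0,0],[0,0,0],[0,0,0],[0,0,0],[0,0,0]],"claw":[40,40,40,40,40,40,40,40,40,40]}'
python3 -m creep '{"translation":[[0,0,0],[0,0,0],[0,0,0],[0,0,0],[0,0,0],[0,0,0],[0,0,0],[0,0,0],[0,0,0],[0,0,0]],"rotation":[[0,0,0],[0,0,0],[0,0,0],[0,0,0],[0,0,0],[0,0,0],[0,0,0],[0,0,0],[0,0,0],[0,0,0]],"claw":[40,40,40,40,40,40,40,40,40,40]}'
python3 - <<'E'
from bench import *
from h import *
import pickle
S=snapshot("scene");W=snapshot("wrist"); s=sense(); print(s["tool_pos"],s["time"],s["ft_force"],s["finger_gap"])
crop(S,215,115,90,90,6,"pics/s12.png"); cv2.imwrite("pics/w12.png",W["frame"][:,:,::-1]); crop(S,360,290,100,90,6,"pics/s12r.png")
pickle.dump((S,W,s),open("w12.pkl","wb"))
E
```

```text
time: 15.2
tool_pos: [517.6, 120.4, 318.0]
tcp_rot: [-179.9, 0.0, 91.4]
ft_force: [0.0, 0.1, -0.3]
finger_gap: 40.0
time: 16.2
tool_pos: [517.9, 120.5, 318.6]
tcp_rot: [180.0, -0.0, 91.4]
ft_force: [0.1, 0.8, 0.9]
finger_gap: 40.0
[517.93730707 120.43591229 318.59605163] 16.3 [-0.01661776  0.16617073  1.08840438] 39.94040063089139
```

View pics/s12.png

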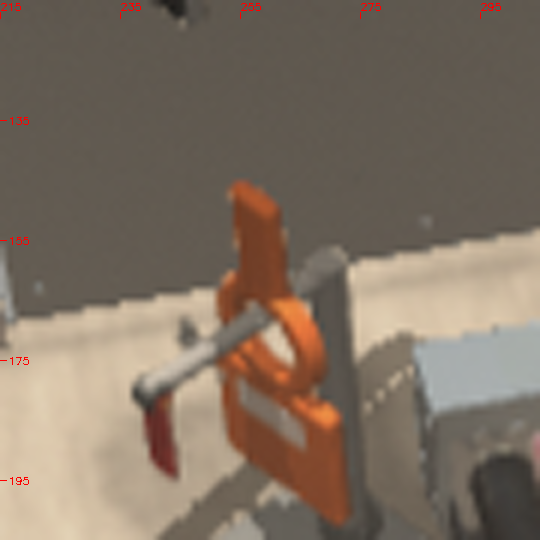

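View pics/s12r.png

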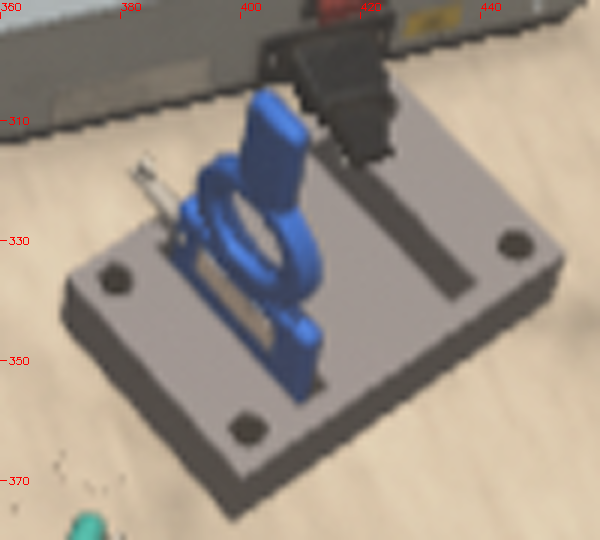

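View pics/w12.png

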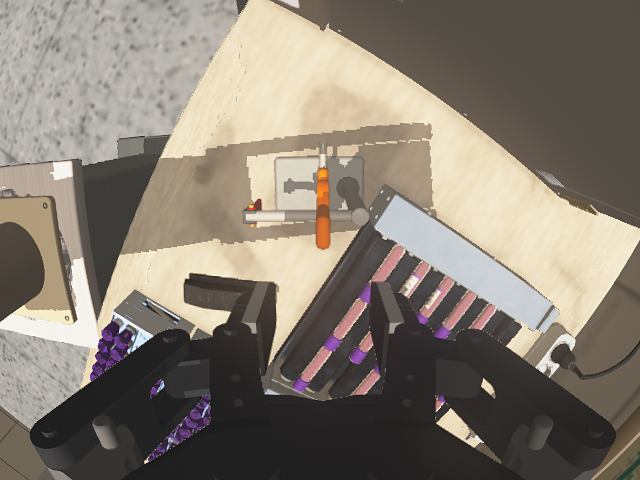

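Run:
```python
from bench import *
from h import *
import pickle
S,W,s=pickle.load(open("w12.pkl","rb"))
S2=snapshot("scene"); a=S["frame"][125:215,215:305].astype(int);b=S2["frame"][125:215,215:305].astype(int); print("diff",abs(a-b).max(),abs(a-b).mean())
print(onz(W,(323,238),220,True), "key tip",onz(W,(323,145),107,True), "world x target 501..534")
hand_in()
```

```text
diff 3 0.5247325102880659
[518.01623283 118.41046663 220.        ] key tip [516.83323342 176.0058538  107.        ] world x target 501..534
the job is handed in; nothing more can be done
```

I took the orange paddle out of the rack's rear slot and hung it by its eye on the key stand's peg. I pushed it in past the red keeper, let go, backed off straight up and handed in at about 16.4 s. The hand-in gives no verdict, so whether it passed is not confirmed.

Last checks before handing in:
- **Orange paddle:** it hangs upright, with its mid plane about 14 mm along the stand's x by my measurement (allowed -15 to 40). Two pictures taken in succession show no movement.
- **Keeper:** it hangs straight down behind the eye.
- **Gripper:** it is open, about 100 mm clear above the paddle, with the wrist force at about its usual noise.
- **Blue paddle:** in the picture it stands upright and unmoved in its slot.

No check failed. The scene camera disagreed with the top and wrist cameras by about 1 to 2 mm, which is within the stated calibration. I did not measure the paddle's underside height or the keeper's angle; both are judged from the pictures, the height also from the contact force (about 3.7 N) when the eye met the peg.

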